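# Fetch the boxed-in die and restore the tool stands

## Robot

A 6-joint arm with a two-finger parallel gripper is mounted at the origin on the work surface. World frame = base frame: x ahead of the robot, y to its left, z up, the work surface at z = 0. Lengths are in mm, angles in rad, forces in N, time in s.
With the tool pointing down it reaches from about 350 to 975 mm from the base axis. Payload 7.1 kg.
Tool frame: the origin (TCP) lies at the very end of the fingers, on their centre line; the grasp point (between the pads) lies 19 mm behind it (ctrl.pinch_z is the z of the grasp point in the tool frame, in mm); z points along the fingers, y is the direction in which the jaws open and shut (so a half turn about z gives the same grasp; the last joint's range is limited). The gripper opens to 88 mm and grips with 3 to 60 N. Pads are 20 mm wide; open, the fingers measure 115 mm over their backs; the gripper's body (75 mm by 178 mm) begins 61 mm behind the grasp point.
Start: joints at [1.283, 0.423, 1.63, -0, 1.089, -0.019], TCP at [165.953, 602.548, 222.675] pointing down, gripper open.
Joint ranges: [-3, 3], [-0.9, 2.11], [0.09, 2.58], [-1.31, 4.45], [0.11, 2.69], [-2.54, 2.54]. Speed limits (rad/s): [2.39, 2.39, 3.01, 3.14, 3.14, 3.14].

## Interface

Orientations are given as a rotation vector (axis times angle).
In Python, from workcell import get_obs, optics, ctrl gives the robot as it stands.
- The arm moves only by the shell command python3 -m jog 'ROWS'. ROWS is a JSON object of lists of equal length, an entry for each row: "delta_rot": the turn, a rotation vector about the tool's x, y, z in rad, a list of three; "translation": the shift along the tool's x, y, z in mm, a list of three; "hand": the opening, from -1 (shut) to 1 (fully open). In form: {"delta_rot": [[rx, ry, rz], ...], "translation": [[x, y, z], ...], "hand": [hand, ...]}. A call has 1 to 5 rows; each row is the pose to reach, as a shift and turn from the pose commanded when the call began, along the tool's axes at that moment; what a row does not reach only later rows make up. A row lasts 1/10 s, in which the tool goes at most 50 mm and 8.59 degrees, less where a joint would pass 70% of its speed; a pose out of reach is approached as far as the arm can. A call with a gripper value outside its range is refused whole. The fingers move at their own pace and stop on an object; the grip force is fixed at half the most. Time passes only in rows, so rows that repeat a pose let the fingers close. It gives the time, the measured TCP pose, the force and the opening at its end, in the units of the state.
- get_obs(): the state, without advancing time (a new reading comes with each control period).
- optics.get_image(name): name is "side" or "top" or "wrist"; returns the picture (420x560x3 uint8, red, green, blue); there is no depth.
- optics.calibration(name): a dict with "intrinsics" (3x3 intrinsics, pixels), "cam_to_world" (4x4, takes a point from camera to world coordinates). Camera axes: x right, y up, looking along -z (the intrinsics and any distortion apply to the point x, -y, -z); pixel columns grow to the right and rows downward; lengths in mm; the calibration is good to about 2 mm. A picture is of the moment at which its call begins: read the wrist's pose just before it. calibration takes no time and is no camera call; for the wrist camera it gives the pose at the moment of the call.
- ctrl.close_job(): hands the job in, once; it reports no verdict.
The state is a dict: "t": time; "qpos": joint angles; "qvel": joint speeds; "joint_torque": joint torques, N m; "ee_pos": TCP position; "orientation": TCP orientation; "ft_force": force on the tool from outside, world axes, zero at the start; "moment": the same for the moment, N m; "width": finger opening in mm.
Only numpy, scipy, OpenCV 4.12 (cv2) and the standard library are available. Lean on these libraries where they do the work, as an engineer would, in place of code of your own. Each camera call takes 0.05 s, during which the arm holds its last target. There are 200 camera calls.

## Task

On the wooden tooling board the brass die is boxed in by three tall tool stands. Clear all three stands to the black rubber mat, upright, then load the die flat into the pocket of the grey bolster, and only after that put each stand back upright on the same mark of the board it came from. Leave the jar and the cup alone and do not knock anything over.

Things in the scene. Friction and masses are not known exactly. Their poses are not given: they have to be found in the camera images.
- board: wooden tooling board, fixed, 160 (x) by 170 (y) mm, 10 mm thick. Origin: centre of its underside; z up. Dark marks on top: three round ones 49 mm across for the stands, at (-40, 0), (20, 50) and (20, -50) mm, and a rectangular one at (20, 0) mm for the die. Its yaw and place vary.
- mat: black rubber parking mat, fixed, 130 (x) by 240 (y) mm, 4 mm thick. Origin: centre of its underside; z up. Its yaw and place vary. Stands may be parked anywhere on it, their centres over the mat.
- bolster: grey painted steel bolster, fixed, 120 (x) by 100 (y) mm, 26 mm high, with an open pocket in the middle of its top, 66 (x) by 46 (y) mm inside and 6 mm deep, floor 20 mm above the underside. Origin: centre of the underside, below the pocket's centre; z up. Its yaw and place vary.
- die: brass die block, loose, 50 (x) by 30 (y) by 40 (z) mm, about 0.45 kg, two dark holes on top. Origin: centre of the underside; z up. It starts on the board with its long axis along (within 4 degrees) the board's x, about 13 mm from the feet of the stands at its two sides. It fits the pocket lengthwise, either way round, with 8 mm to spare at each side.
- red_stand: tool stand with a red grip, loose, all round its upright axis: dark steel foot 44 mm across and 16 mm high, steel stem 18 mm across, red plastic grip 32 mm across from 70 to 112 mm above the underside; about 0.3 kg, foot-heavy. Origin: centre of the underside, z up. It may start on any of the three round marks of the board.
- blue_stand: tool stand with a blue grip, loose, all round its upright axis: dark steel foot 44 mm across and 16 mm high, steel stem 18 mm across, blue plastic grip 32 mm across from 70 to 112 mm above the underside; about 0.3 kg, foot-heavy. Origin: centre of the underside, z up. It may start on any of the three round marks of the board.
- yellow_stand: tool stand with a yellow grip, loose, all round its upright axis: dark steel foot 44 mm across and 16 mm high, steel stem 18 mm across, yellow plastic grip 32 mm across from 70 to 112 mm above the underside; about 0.3 kg, foot-heavy. Origin: centre of the underside, z up. It may start on any of the three round marks of the board.
- jar: bystander: small amber glass jar with a white cap, 52 mm across, 70 mm high, loose, at the far side of the work. Origin: centre of the underside. Leave alone.
- cup: bystander: aluminium cup, 64 mm across, 60 mm high, loose, at the far side of the work. Origin: centre of the underside. Leave alone.

How it is judged:
By the outcome, as a careful person would: the job done as asked, in the order asked, and still so for the second after the job is handed in, with the robot touching nothing.
It also fails if it takes over 144 s, if anything falls off the work surface, if the arm or the gripper's body presses on something with over 40 N, if the wrist force passes 120 N, or if a joint passes its speed limit or range.

## Working session

There is one attempt and no reset: what is moved stays moved. The work goes in short steps, Python scripts to look and compute and a shell command to move; the robot and the scene stay as the last step left them, time stands still between calls to the robot, and variables do not carry over. Pictures are saved under pics/ and viewed, about 12 in all and at most 16, crops included, and the job is handed in when it is done.

```bash
ls; mkdir -p pics; python3 - <<'E'
from workcell import get_obs, optics, ctrl
import cv2,numpy as np
np.set_printoptions(suppress=True,precision=3)
o=get_obs();print(o,ctrl.pinch_z)
for n in ("top","side"):
    im=optics.get_image(n);cv2.imwrite(f"pics/{n}0.png",im[:,:,::-1]);np.save(f"pics/{n}0.npy",im)
    print(n,optics.calibration(n))
E
```

```text
pics
{'t': 0.0, 'qpos': array([ 1.283,  0.424,  1.631,  0.   ,  1.089, -0.019]), 'qvel': array([-0.001,  0.001,  0.001, -0.001, -0.001,  0.002]), 'joint_torque': array([ -0.001, -54.461, -27.367,   0.064,   0.023,  -0.   ]), 'ee_pos': array([165.795, 602.028, 221.93 ]), 'orientation': array([-0.421, -3.113,  0.002]), 'ft_force': array([-0.639, -0.178,  1.295]), 'moment': array([-0.036, -0.024,  0.023]), 'width': 87.9892798208281} -18.700000000000003
top {'intrinsics': array([[517.845,   0.   , 275.22 ],
       [  0.   , 517.845, 209.818],
       [  0.   ,   0.   ,   1.   ]]), 'cam_to_world': array([[   0.002,    0.983,   -0.181,  328.182],
       [  -1.   ,    0.003,    0.008,   -4.909],
       [   0.009,    0.181,    0.983, 1273.076],
       [   0.   ,    0.   ,    0.   ,    1.   ]])}
side {'intrinsics': array([[388.974,   0.   , 272.864],
       [  0.   , 388.974, 204.601],
       [  0.   ,   0.   ,   1.   ]]), 'cam_to_world': array([[ -0.993,   0.088,  -0.085, 493.105],
       [ -0.121,  -0.622,   0.773, 687.136],
       [  0.015,   0.778,   0.628, 591.185],
       [  0.   ,   0.   ,   0.   ,   1.   ]])}
```

View pics/top0.png

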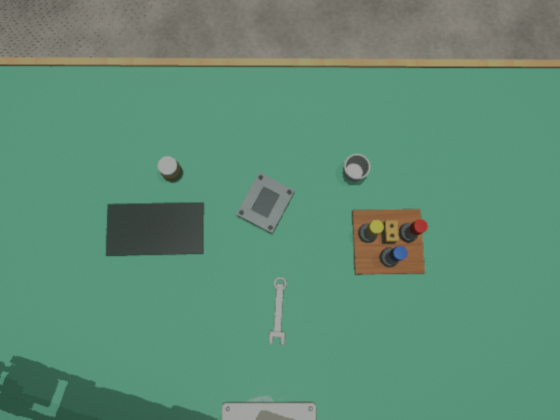

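View pics/side0.png

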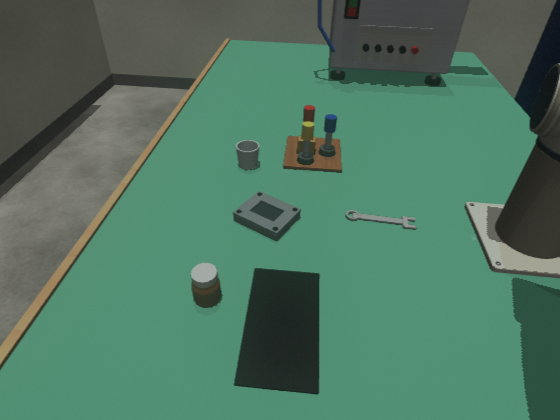

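The top view shows the mat at (155,229), bolster at (266,204), board at (388,241) with yellow at (376,227), red at (419,227), blue at (399,254), and the die at (392,231). The side view agrees, and everything is upright.

```bash
cat > h.py <<'E'
import cv2,numpy as np
from scipy.spatial.transform import Rotation as R
from workcell import get_obs, optics, ctrl
np.set_printoptions(suppress=True,precision=2)
def cast(px,z,K,T):
    px=np.atleast_2d(px).astype(float)
    d=np.c_[(px[:,0]-K[0,2])/K[0,0],-(px[:,1]-K[1,2])/K[1,1],-np.ones(len(px))]@T[:3,:3].T
    o=T[:3,3]; return o+d*((z-o[2])/d[:,2])[:,None]
def cal(n):
    c=optics.calibration(n); return np.array(c["intrinsics"]),np.array(c["cam_to_world"])
def big(m,box=None):
    m=m.astype(np.uint8)
    if box: k=np.zeros_like(m);x0,y0,x1,y1=box;k[y0:y1,x0:x1]=1;m=m*k
    c=max(cv2.findContours(m,cv2.RETR_EXTERNAL,cv2.CHAIN_APPROX_NONE)[0],key=cv2.contourArea)
    return c[:,0,:]
def rect(w):  # min-area rect in world mm
    return cv2.minAreaRect(w[:,:2].astype(np.float32))
def goto(p,yaw):
    """shift (tool axes) and turn from the present commanded pose to TCP p, tool down, jaw y-axis direction yaw (world)"""
    o=get_obs(); Rn=R.from_rotvec(o["orientation"])
    out=[]
    for k in (0,np.pi):
        a=yaw+k; y=np.array([np.cos(a),np.sin(a),0]); z=np.array([0,0,-1.]); x=np.cross(y,z)
        Rt=R.from_matrix(np.c_[x,y,z]); out.append((Rn.inv()*Rt).as_rotvec())
    out.sort(key=np.linalg.norm)
    print("t",o["t"],"pos",o["ee_pos"],"shift",Rn.inv().apply(np.array(p)-o["ee_pos"]).round(1),"rot",out[0].round(3),"| alt",out[1].round(3),"q6",o["qpos"][5])
E
python3 - <<'E'
from h import *
im=np.load("pics/top0.npy");K,T=cal("top")
h=cv2.cvtColor(im,cv2.COLOR_RGB2HSV);H,S,V=[h[...,i].astype(int) for i in range(3)]
def show(n,m,box,z):
    c=big(m,box);r=rect(cast(c,z,K,T));print(n,np.array(r[0]),np.array(r[1]),r[2],len(c));return c
show("mat",(V<60),(95,190,215,270),4)
show("bolster",(S<90),(225,165,305,245),26)
show("board",((H<20)|(H>170))&(S>60)|(V<75),(340,200,440,285),10)
for n,m in (("yellow",(H>24)&(H<34)&(S>180)),("red",((H<5)|(H>174))&(S>210)&(V>100)),("blue",(H>105)&(H<130)&(S>150))):
    mm=m.astype(np.uint8);c=big(m,(340,200,440,285));r=cv2.boundingRect(c)
    print(n,r,cv2.contourArea(c));print(cast([[r[0]+r[2]/2,r[1]+r[3]/2]],100,K,T))
q=get_obs();print(K[0,0],cal("wrist"),R.from_rotvec(q["orientation"]).as_matrix())
x=im[205:280,345:435,::-1];x2=im[165:245,230:305,::-1]
cv2.imwrite("pics/c0.png",np.hstack([cv2.resize(x,(450,375),interpolation=2),cv2.resize(x2,(350,375),interpolation=2)]))
E
```

```text
Traceback (most recent call last):
  File "h.py", line 14, in big
    c=max(cv2.findContours(m,cv2.RETR_EXTERNAL,cv2.CHAIN_APPROX_NONE)[0],key=cv2.contourArea)
ValueError: max() iterable argument is empty
```

```bash
python3 - <<'E'
from h import *
im=np.load("pics/top0.npy");print(im.dtype,im.shape)
for u,v in((155,229),(120,215),(250,200),(264,206),(358,270),(375,245),(400,215),(300,150)):print(u,v,im[v,u],cv2.cvtColor(im,cv2.COLOR_RGB2HSV)[v,u])
E
```

```text
uint8 (420, 560, 3)
155 229 [60 67 61] [64 27 67]
120 215 [52 64 58] [75 48 64]
250 200 [131 140 136] [ 77  16 140]
264 206 [87 97 94] [81 26 97]
358 270 [144 102  68] [ 13 135 144]
375 245 [136  95  62] [ 13 139 136]
400 215 [137  95  61] [ 13 141 137]
300 150 [ 89 151 125] [ 77 105 151]
```

```bash
python3 - <<'E'
from h import *
im=np.load("pics/top0.npy");K,T=cal("top")
h=cv2.cvtColor(im,cv2.COLOR_RGB2HSV);H,S,V=[h[...,i].astype(int) for i in range(3)]
def show(n,m,box,z):
    m=cv2.morphologyEx(m.astype(np.uint8),cv2.MORPH_OPEN,np.ones((3,3)))
    c=big(m,box);r=rect(cast(c,z,K,T));print(n,np.array(r[0]),np.array(r[1]),r[2],len(c));return c
show("mat",(V<100)&(S<80),(95,190,215,270),4)
show("bolster",(S<65),(225,165,305,245),26)
show("pocket",(S<65)&(V<115),(245,180,285,228),20)
show("board",((H<30)|(H>165))&(S>60)|(V<90),(340,206,440,285),10)
for n,m in (("yellow",(H>24)&(H<34)&(S>130)),("red",((H<6)|(H>172))&(S>150)),("blue",(H>105)&(H<130)&(S>110))):
    c=big(m,(340,200,440,285));r=cv2.boundingRect(c)
    print(n,r,cv2.contourArea(c),cast([[r[0]+r[2]/2,r[1]+r[3]/2]],100,K,T))
print(cal("wrist"))
x=im[205:280,345:435,::-1];x2=im[165:245,230:305,::-1]
cv2.imwrite("pics/c0.png",np.hstack([cv2.resize(x,(450,375),interpolation=2),cv2.resize(x2,(350,375),interpolation=2)]))
E
```

```text
mat [514.64 282.81] [127.26 235.18] 1.5052059888839722 288
bolster [577.03   9.32] [101.33 122.05] 62.33100128173828 154
pocket [579.76   9.79] [46.78 66.37] 62.62937545776367 74
board [ 484.66 -299.24] [159.53 185.6 ] 1.023719072341919 265
yellow (368, 220, 17, 15) 164.5 [[ 504.2  -247.24  100.  ]]
red (410, 220, 17, 15) 158.0 [[ 504.5  -343.79  100.  ]]
blue (391, 247, 16, 13) 144.5 [[ 444.63 -296.46  100.  ]]
(array([[355.08,   0.  , 278.5 ],
       [  0.  , 355.08, 213.72],
       [  0.  ,   0.  ,   1.  ]]), array([[  0.27,  -0.93,  -0.25,  97.18],
       [  0.96,   0.26,   0.07, 621.82],
       [ -0.  ,  -0.26,   0.96, 384.33],
       [  0.  ,   0.  ,   0.  ,   1.  ]]))
```

View pics/c0.png

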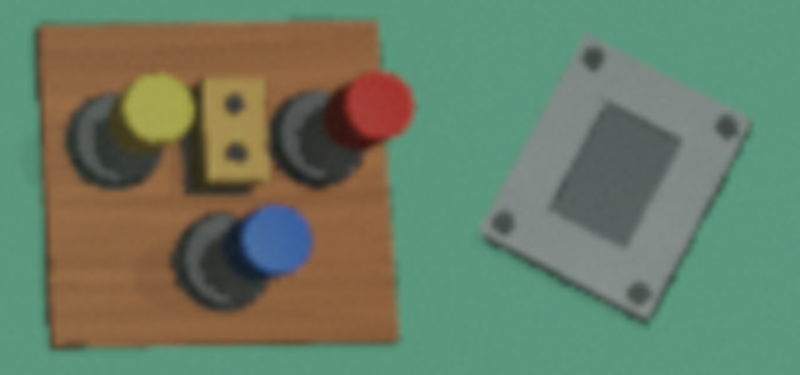

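The crop shows the stands and die clear on the board, and a bolster pocket with its long axis at about -27°. The measured sizes fit. I'll take closer wrist looks on the way, first above the bolster.

```bash
python3 -c "
from h import *
goto([560,30,330],0)"
```

```text
t 0.1 pos [165.8  602.09 221.95] shift [-531.9 -447.  -107.4] rot [-0.   0.   1.3] | alt [-0.   -0.   -1.84] q6 -0.019039719717096865
```

```bash
python3 -m jog '{"delta_rot":[[0,0,0],[0,0,0],[0,0,0],[0,0,0],[0,0,0]],"translation":[[-25,-20,-15],[-62,-52,-35],[-100,-84,-55],[-138,-116,-75],[-176,-148,-95]],"hand":[1,1,1,1,1]}' && python3 -m jog '{"delta_rot":[[0,0,0],[0,0,0],[0,0,0],[0,0,0],[0,0,0]],"translation":[[-38,-32,-2],[-76,-64,-4],[-114,-96,-6],[-152,-128,-8],[-190,-160,-12]],"hand":[1,1,1,1,1]}' && python3 -m jog '{"delta_rot":[[0,0,0.13],[0,0,0.26],[0,0,0.4],[0,0,0.53],[0,0,0.67]],"translation":[[-38,-32,0],[-76,-64,0],[-114,-96,0],[-140,-118,0],[-166,-139,0]],"hand":[1,1,1,1,0.5]}'; python3 -c "
from h import *
goto([560,30,330],0)
goto([484,-290,330],0)"
```

```text
t: 0.6
ee_pos: [289.7, 421.7, 313.0]
orientation: [-0.42, -3.113, 0.001]
ft_force: [0.5, -0.8, -0.5]
width: 87.9
t: 1.1
ee_pos: [430.4, 216.7, 324.5]
orientation: [-0.421, -3.113, 0.0]
ft_force: [1.0, 0.4, 0.9]
width: 87.8
t: 1.6
ee_pos: [553.6, 38.7, 324.2]
orientation: [-1.43, -2.796, 0.0]
ft_force: [-0.7, 1.1, -0.6]
width: 83.0
t 1.6 pos [553.57  38.68 324.24] shift [-10.8   0.1  -5.8] rot [-0.   -0.    0.62] | alt [ 0.   -0.   -2.52] q6 -0.5769111772527548
t 1.6 pos [553.57  38.68 324.24] shift [-225.8 -248.8   -5.7] rot [-0.   -0.    0.62] | alt [ 0.   -0.   -2.52] q6 -0.5769111772527548
```

```bash
python3 - <<'E'
from h import *
K,T=cal("wrist");im=optics.get_image("wrist");np.savez("pics/w1.npz",im=im,K=K,T=T);cv2.imwrite("pics/w1.png",im[:,:,::-1])
print(get_obs()["ee_pos"],T[:3,3])
E
```

```text
[556.1   35.76 324.24] [512.1   97.25 486.62]
```

View pics/w1.png

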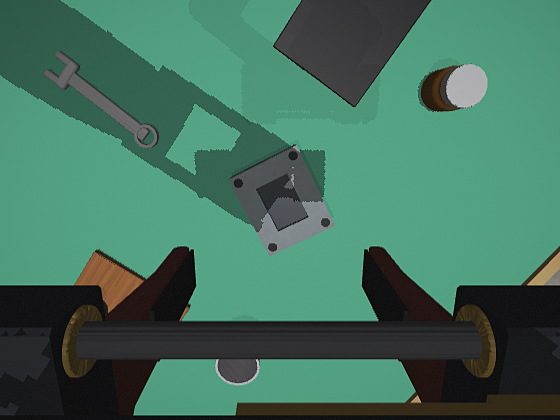

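```bash
python3 -m jog '{"delta_rot":[[0,0,0.12],[0,0,0.24],[0,0,0.36],[0,0,0.48],[0,0,0.62]],"translation":[[-20,-22,0],[-50,-55,0],[-82,-91,0],[-115,-127,0],[-148,-163,0]],"hand":[0.5,0.3,0.3,0.3,0.3]}'; python3 -c "
from h import *
goto([484,-290,330],0)"
```

```text
t: 2.15
ee_pos: [508.1, -176.4, 324.4]
orientation: [-2.212, -2.23, 0.0]
ft_force: [1.2, -0.2, -0.5]
width: 57.2
t 2.15 pos [ 508.08 -176.42  324.43] shift [-113.4  -25.    -5.6] rot [-0.   -0.    0.01] | alt [ 0.   -0.   -3.13] q6 -0.3643481493306264
```

```bash
python3 -m jog '{"delta_rot":[[0,0,0],[0,0,0],[0,0,0],[0,0,0]],"translation":[[-40,-8,0],[-80,-16,0],[-92,-20,0],[-92,-20,0]],"hand":[0.3,0.3,0.3,0.3]}'; python3 - <<'E'
from h import *
K,T=cal("wrist");im=optics.get_image("wrist");np.savez("pics/w2.npz",im=im,K=K,T=T);cv2.imwrite("pics/w2.png",im[:,:,::-1])
print(get_obs()["ee_pos"],T[:3,3])
d=np.load("pics/w1.npz")
w=cast([[238,183],[293,156],[325,222],[272,247]],26,d["K"],d["T"]);print(w[:,:2],w.mean(0),rect(w))
E
```

```text
t: 2.55
ee_pos: [489.3, -268.3, 324.2]
orientation: [-2.21, -2.231, 0.0]
ft_force: [-0.2, 0.2, 0.4]
width: 57.2
[ 489.73 -267.08  324.23] [ 489.12 -196.29  486.57]
[[517.38  -2.08]
 [555.08  68.52]
 [642.79  22.52]
 [605.55 -48.73]] [580.2   10.06  26.  ] ((580.2613525390625, 10.123680114746094), (80.38925170898438, 99.74948120117188), 62.12141036987305)
```

View pics/w2.png

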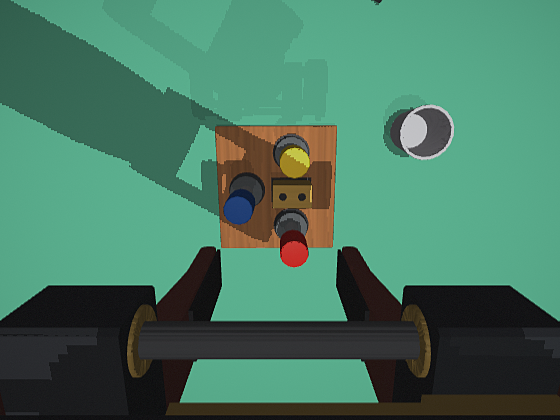

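The bolster's hole rectangle gives its centre at (580.2, 10.1) and its long axis at about -27.7°, matching the top view. The wrist view of the board shows yellow's top at (294,162), blue's at (238,208), red's at (294,253) and the board corners at about (216,126), (337,126), (333,247) and (220,248).

```bash
python3 - <<'E'
from h import *
d=np.load("pics/w2.npz");im,K,T=d["im"],d["K"],d["T"]
w=cast([[216,126],[337,126],[333,247],[220,248]],10,K,T);print("board",w[:,:2].tolist(),rect(w))
h=cv2.cvtColor(im,cv2.COLOR_RGB2HSV);H,S,V=[h[...,i].astype(int) for i in range(3)]
for n,b,m in (("yellow",(270,140,320,185),(H>24)&(H<34)&(S>130)),("red",(270,225,320,275),((H<6)|(H>172))&(S>150)),("blue",(215,180,262,230),(H>105)&(H<130)&(S>110))):
    V2=np.median(V[m]);c=big(m,b);c2=big(m&(V>np.percentile(V[b[1]:b[3],b[0]:b[2]][m[b[1]:b[3],b[0]:b[2]]],60)-25),b)
    for q in(c,c2):
        u,r=cv2.minEnclosingCircle(q);print(n,np.array(u),r,r*2*(T[2,3]-122)/K[0,0],cast([u],122,K,T)[0])
c=big((H>15)&(H<28)&(S>90)&(V>130),(265,170,315,210));print("die px",cv2.boundingRect(c),rect(cast(c,50,K,T)))
print(cast([[283,197],[308,197]],50,K,T))
E
```

```text
board [[407.38863826650504, -208.41820015731668], [565.0875182357145, -206.97486812474347], [568.1751926743743, -374.67318039405137], [406.8150403152928, -377.7138049852458]] ((485.9378356933594, -291.6144714355469), (161.38876342773438, 169.25636291503906), 1.0548055171966553)
yellow [296.5 159. ] 14.326648712158203 29.418827628453624 [ 507.6  -237.55  122.  ]
yellow [296.5 159. ] 13.463011741638184 27.64540610610369 [ 507.6  -237.55  122.  ]
red [293.26 248.08] 18.21714210510254 37.40769905373934 [ 506.23 -334.41  122.  ]
red [293.88 253.63] 13.607205390930176 27.94149824871614 [ 507.05 -340.89  122.  ]
blue [239.05 206.04] 17.6920166015625 36.329388488419276 [ 447.93 -287.61  122.  ]
blue [237.5 210. ] 14.326648712158203 29.418827628453624 [ 446.2  -291.96  122.  ]
die px (282, 170, 25, 8) ((508.51995849609375, -263.569580078125), (29.614030838012695, 8.70003604888916), 0.5297254323959351)
[[ 495.33 -293.41   50.  ]
 [ 526.78 -293.12   50.  ]]
```

Board corners and stand tops agree to 1–3 mm: board centre (486, -292), yaw 1°. Going for yellow at (505, -241.5).

```bash
python3 -m jog '{"delta_rot":[[0,0,0],[0,0,0],[0,0,0],[0,0,0],[0,0,0]],"translation":[[12,8,20],[25.5,15.5,60],[25.5,15.5,105],[25.5,15.5,150],[25.5,15.5,180]],"hand":[0.3,0.3,0.3,0.3,0.3]}' && python3 -m jog '{"delta_rot":[[0,0,0],[0,0,0],[0,0,0],[0,0,0],[0,0,0]],"translation":[[0,0,20],[0,0,40],[0,0,55],[0,0,62],[0,0,62]],"hand":[0.3,0.3,0.3,0.3,0.3]}' && python3 -m jog '{"delta_rot":[[0,0,0],[0,0,0],[0,0,0],[0,0,0],[0,0,0]],"translation":[[0,0,0],[0,0,0],[0,0,0],[0,0,0],[0,0,0]],"hand":[-1,-1,-1,-1,-1]}'
```

```text
t: 3.1
ee_pos: [504.4, -238.6, 141.9]
orientation: [-2.203, -2.235, 0.001]
ft_force: [0.1, 0.0, 0.2]
width: 57.0
t: 3.6
ee_pos: [505.1, -240.6, 82.0]
orientation: [-2.206, -2.235, 0.001]
ft_force: [0.5, -0.2, -0.6]
width: 56.8
t: 4.1
ee_pos: [505.6, -241.9, 83.3]
orientation: [2.208, 2.234, 0.0]
ft_force: [-1.1, 0.3, 5.3]
width: 31.2
```

```bash
python3 -m jog '{"delta_rot":[[0,0,0],[0,0,0],[0,0,0],[0,0,0],[0,0,0]],"translation":[[0,0,-15],[0,0,-38],[5,0,-60],[25,0,-65],[55,2,-65]],"hand":[-1,-1,-1,-1,-1]}' && python3 -m jog '{"delta_rot":[[0,0,0],[0,0,0],[0,0,0],[0,0,0],[0,0,0]],"translation":[[36,0,0],[78,0,0],[122,2,0],[167,2,0],[212,2,0]],"hand":[-1,-1,-1,-1,-1]}' && python3 -m jog '{"delta_rot":[[0,0,0],[0,0,0],[0,0,0],[0,0,0],[0,0,0]],"translation":[[45,0,0],[90,0,0],[135,2,0],[180,3,0],[225,4,0]],"hand":[-1,-1,-1,-1,-1]}' && python3 -m jog '{"delta_rot":[[0,0,0],[0,0,0],[0,0,0],[0,0,0],[0,0,0]],"translation":[[40,0,0],[75,0,0],[95,2,5],[105,2,15],[105,2,30]],"hand":[-1,-1,-1,-1,-1]}'; python3 -c "
from h import *
goto([515,355,76.5],0)"
```

```text
t: 4.6
ee_pos: [507.2, -187.3, 149.6]
orientation: [2.208, 2.23, 0.002]
ft_force: [0.5, 0.4, -3.2]
width: 31.7
t: 5.1
ee_pos: [505.7, 27.0, 148.3]
orientation: [2.209, 2.234, 0.0]
ft_force: [1.5, -0.2, -3.0]
width: 31.8
t: 5.6
ee_pos: [506.8, 252.3, 148.3]
orientation: [2.208, 2.235, -0.0]
ft_force: [1.2, -0.9, -2.3]
width: 31.9
t: 6.1
ee_pos: [508.4, 356.0, 117.2]
orientation: [2.207, 2.235, 0.002]
ft_force: [-1.2, 0.2, -3.1]
width: 31.5
t 6.1 pos [508.36 355.97 117.24] shift [-1.1  6.6 40.7] rot [ 0.   -0.    0.01] | alt [ 0.    0.   -3.13] q6 0.5790246861343946
```

```bash
python3 -m jog '{"delta_rot":[[0,0,0],[0,0,0],[0,0,0],[0,0,0],[0,0,0]],"translation":[[0,3,15],[0,6,29],[0,6,36],[0,6,38],[0,6,39]],"hand":[-1,-1,-1,-1,-1]}' && python3 -m jog '{"delta_rot":[[0,0,0],[0,0,0],[0,0,0]],"translation":[[0,0,0.7],[0,0,1.3],[0,0,1.3]],"hand":[-1,-1,-1]}'
```

```text
t: 6.6
ee_pos: [514.2, 355.1, 78.4]
orientation: [-2.209, -2.234, 0.001]
ft_force: [-0.1, 0.2, -2.9]
width: 30.9
t: 6.9
ee_pos: [514.3, 355.7, 77.8]
orientation: [2.208, 2.235, 0.001]
ft_force: [-0.4, -0.2, -3.7]
width: 31.6
```

```bash
python3 -m jog '{"delta_rot":[[0,0,0],[0,0,0],[0,0,0]],"translation":[[0,0,0.5],[0,0,1],[0,0,1]],"hand":[-1,-1,-1]}' ; python3 -m jog '{"delta_rot":[[0,0,0],[0,0,0]],"translation":[[0,0,0.7],[0,0,0.7]],"hand":[-1,-1]}'
```

```text
t: 7.2
ee_pos: [514.3, 355.9, 77.3]
orientation: [2.208, 2.235, 0.001]
ft_force: [-1.8, -0.6, 4.4]
width: 31.6
t: 7.4
ee_pos: [514.3, 355.9, 77.3]
orientation: [2.208, 2.235, 0.002]
ft_force: [-3.5, -1.3, 11.0]
width: 31.4
```

```bash
python3 -m jog '{"delta_rot":[[0,0,0],[0,0,0],[0,0,0],[0,0,0],[0,0,0]],"translation":[[0,0,-0.7],[0,0,-0.7],[0,0,-0.7],[0,0,-10],[0,0,-40]],"hand":[0.3,0.3,0.3,0.3,0.3]}' && python3 -m jog '{"delta_rot":[[0,0,0],[0,0,0],[0,0,0],[0,0,0],[0,0,0]],"translation":[[0,0,-35],[-15,0,-55],[-50,-2,-60],[-95,-5,-60],[-140,-10,-60]],"hand":[0.3,0.3,0.3,0.3,0.3]}' && python3 -c "
from h import *
goto([446,-292.7,145],0.012)"
```

```text
t: 7.9
ee_pos: [512.3, 354.3, 113.7]
orientation: [-2.207, -2.234, 0.009]
ft_force: [0.4, -0.1, 0.7]
width: 56.9
t: 8.4
ee_pos: [506.0, 214.5, 176.7]
orientation: [2.206, 2.235, 0.003]
ft_force: [0.4, -0.3, -0.1]
width: 57.2
t 8.4 pos [505.99 214.48 176.65] shift [-506.4  -66.7   31.3] rot [ 0. -0.  0.] | alt [ 0.    0.   -3.14] q6 0.36627358218136336
```

```bash
python3 -m jog '{"delta_rot":[[0,0,0],[0,0,0],[0,0,0],[0,0,0],[0,0,0]],"translation":[[-45,-6,0],[-90,-12,0],[-135,-18,0],[-180,-24,0],[-225,-30,0]],"hand":[0.3,0.3,0.3,0.3,0.3]}' && python3 -m jog '{"delta_rot":[[0,0,0],[0,0,0],[0,0,0],[0,0,0],[0,0,0]],"translation":[[-45,-6,0],[-90,-12,0],[-135,-18,0],[-180,-24,0],[-225,-30,0]],"hand":[0.3,0.3,0.3,0.3,0.3]}' && python3 -m jog '{"delta_rot":[[0,0,0],[0,0,0],[0,0,0],[0,0,0]],"translation":[[-30,-4,10],[-50,-6.5,20],[-56,-6.5,30],[-56,-6.5,30]],"hand":[0.3,0.3,0.3,0.3]}' && python3 - <<'E'
from h import *
goto([446,-292.7,82],0.012)
K,T=cal("side");im=optics.get_image("side");cv2.imwrite("pics/s2.png",im[:,:,::-1])
E
```

```text
t: 8.9
ee_pos: [478.3, -11.6, 176.3]
orientation: [2.207, 2.234, 0.001]
ft_force: [1.2, -0.3, -0.6]
width: 57.4
t: 9.4
ee_pos: [450.9, -237.3, 176.4]
orientation: [2.208, 2.234, 0.0]
ft_force: [1.2, 0.7, 0.3]
width: 57.2
t: 9.8
ee_pos: [444.6, -291.3, 144.6]
orientation: [-2.208, -2.232, 0.0]
ft_force: [-0.8, 0.5, 0.7]
width: 57.0
t 9.8 pos [ 444.61 -291.27  144.61] shift [-1.5  1.5 62.6] rot [-0. -0. -0.] | alt [-0.    0.    3.14] q6 -0.6131323430797074
```

View pics/s2.png

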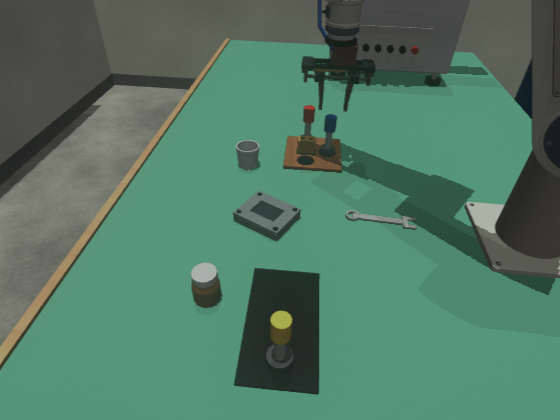

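Yellow stands upright on the mat with its foot at (280,357), and its board mark at (305,159) is bare. Next is blue.

```bash
python3 -m jog '{"delta_rot":[[0,0,0],[0,0,0],[0,0,0],[0,0,0],[0,0,0]],"translation":[[-0.5,1,20],[-0.5,1,42],[-0.5,1,57],[-0.5,1,62],[-0.5,1,62]],"hand":[0.3,0.3,0.3,0.3,0.3]}' && python3 -m jog '{"delta_rot":[[0,0,0],[0,0,0],[0,0,0],[0,0,0],[0,0,0]],"translation":[[0,0,0],[0,0,0],[0,0,0],[0,0,0],[0,0,0]],"hand":[-1,-1,-1,-1,-1]}' && python3 -c "
from h import *
goto([515,280,150],0.012)"
```

```text
t: 10.35
ee_pos: [446.5, -290.7, 83.6]
orientation: [-2.206, -2.235, 0.0]
ft_force: [-0.1, 0.5, 0.3]
width: 56.7
t: 10.85
ee_pos: [446.5, -292.1, 84.2]
orientation: [2.208, 2.234, 0.0]
ft_force: [-1.3, 0.4, 6.1]
width: 31.6
t 10.85 pos [ 446.54 -292.06   84.19] shift [571.2  75.3 -66. ] rot [ 0.  0. -0.] | alt [ 0.   -0.    3.14] q6 -0.6133429384568506
```

```bash
python3 -m jog '{"delta_rot":[[0,0,0],[0,0,0],[0,0,0],[0,0,0],[0,0,0]],"translation":[[0,0,-15],[0,0,-38],[5,0,-60],[25,3,-65],[55,7,-65]],"hand":[-1,-1,-1,-1,-1]}' && python3 -m jog '{"delta_rot":[[0,0,0],[0,0,0],[0,0,0],[0,0,0],[0,0,0]],"translation":[[36,5,0],[78,10,0],[122,16,0],[167,22,0],[212,28,0]],"hand":[-1,-1,-1,-1,-1]}' && python3 -m jog '{"delta_rot":[[0,0,0],[0,0,0],[0,0,0],[0,0,0],[0,0,0]],"translation":[[45,6,0],[90,12,0],[135,18,0],[177,24,0],[215,29,0]],"hand":[-1,-1,-1,-1,-1]}' && python3 -m jog '{"delta_rot":[[0,0,0],[0,0,0],[0,0,0],[0,0,0],[0,0,0]],"translation":[[35,4,0],[63,8,5],[82,11,15],[89,11,35],[89,11,50]],"hand":[-1,-1,-1,-1,-1]}' && python3 -m jog '{"delta_rot":[[0,0,0],[0,0,0],[0,0,0],[0,0,0]],"translation":[[0,0,10],[0,0,16],[0,0,18],[0,0,19]],"hand":[-1,-1,-1,-1]}'
```

```text
t: 11.35
ee_pos: [453.2, -237.4, 149.6]
orientation: [2.209, 2.231, 0.001]
ft_force: [0.1, 1.1, -3.2]
width: 31.6
t: 11.85
ee_pos: [477.6, -22.8, 148.3]
orientation: [-2.208, -2.234, 0.001]
ft_force: [0.5, -1.3, -4.1]
width: 31.6
t: 12.35
ee_pos: [504.1, 192.9, 148.2]
orientation: [-2.207, -2.235, 0.001]
ft_force: [1.0, -0.5, -4.0]
width: 31.5
t: 12.85
ee_pos: [513.7, 280.3, 96.8]
orientation: [-2.206, -2.236, 0.002]
ft_force: [0.5, -0.0, -4.1]
width: 31.4
t: 13.25
ee_pos: [514.8, 279.6, 79.7]
orientation: [2.209, 2.234, 0.0]
ft_force: [0.1, 0.1, -2.7]
width: 31.9
```

```bash
python3 -m jog '{"delta_rot":[[0,0,0],[0,0,0],[0,0,0]],"translation":[[0,0,0.7],[0,0,1.4],[0,0,1.4]],"hand":[-1,-1,-1]}' ; python3 -m jog '{"delta_rot":[[0,0,0],[0,0,0],[0,0,0]],"translation":[[0,0,0.5],[0,0,0.8],[0,0,0.8]],"hand":[-1,-1,-1]}'
```

```text
t: 13.55
ee_pos: [514.7, 280.1, 78.6]
orientation: [2.208, 2.234, 0.001]
ft_force: [0.3, 0.1, -3.7]
width: 31.8
t: 13.85
ee_pos: [514.8, 280.3, 78.2]
orientation: [2.208, 2.235, 0.001]
ft_force: [-2.1, 0.2, 4.8]
width: 31.7
```

```bash
python3 -m jog '{"delta_rot":[[0,0,0],[0,0,0],[0,0,0],[0,0,0],[0,0,0]],"translation":[[0,0,0],[0,0,0],[0,0,0],[0,0,-10],[0,0,-40]],"hand":[0.3,0.3,0.3,0.3,0.3]}' && python3 -m jog '{"delta_rot":[[0,0,0],[0,0,0],[0,0,0],[0,0,0],[0,0,0]],"translation":[[0,0,-35],[-15,0,-55],[-50,-1,-60],[-95,-2,-60],[-140,-3,-60]],"hand":[0.3,0.3,0.3,0.3,0.3]}' && python3 -c "
from h import *
goto([507,-341.5,145],0.012)"
```

```text
t: 14.35
ee_pos: [512.8, 279.1, 115.9]
orientation: [-2.207, -2.234, 0.008]
ft_force: [0.6, -1.3, -0.4]
width: 57.0
t: 14.85
ee_pos: [513.4, 139.0, 178.6]
orientation: [2.206, 2.235, 0.002]
ft_force: [-0.3, 0.0, -0.1]
width: 57.0
t 14.85 pos [513.35 139.04 178.62] shift [-480.4  -12.8   33.4] rot [ 0. -0.  0.] | alt [ 0.    0.   -3.14] q6 0.2288828330709262
```

```bash
python3 -m jog '{"delta_rot":[[0,0,0],[0,0,0],[0,0,0],[0,0,0],[0,0,0]],"translation":[[-45,-1,0],[-90,-2,0],[-135,-3,0],[-180,-5,0],[-225,-6,0]],"hand":[0.3,0.3,0.3,0.3,0.3]}' && python3 -m jog '{"delta_rot":[[0,0,0],[0,0,0],[0,0,0],[0,0,0],[0,0,0]],"translation":[[-45,-1,0],[-90,-2,0],[-135,-3,0],[-175,-5,0],[-210,-6,0]],"hand":[0.3,0.3,0.3,0.3,0.3]}' && python3 -m jog '{"delta_rot":[[0,0,0],[0,0,0],[0,0,0],[0,0,0],[0,0,0]],"translation":[[-25,0,5],[-40,-1,12],[-45,-1,30],[-45,-1,33],[-45,-1,33]],"hand":[0.3,0.3,0.3,0.3,0.3]}' && python3 - <<'E'
from h import *
goto([507,-341.5,83],0.012)
K,T=cal("wrist");im=optics.get_image("wrist");np.savez("pics/w3.npz",im=im,K=K,T=T);cv2.imwrite("pics/w3.png",im[:,:,::-1])
E
```

```text
t: 15.35
ee_pos: [509.7, -86.9, 178.3]
orientation: [2.207, 2.234, 0.001]
ft_force: [0.9, 0.6, -0.1]
width: 56.9
t: 15.85
ee_pos: [506.2, -297.4, 178.2]
orientation: [2.208, 2.233, 0.0]
ft_force: [-0.1, 0.2, -0.7]
width: 56.9
t: 16.35
ee_pos: [505.4, -339.2, 143.8]
orientation: [-2.206, -2.233, 0.0]
ft_force: [0.8, -0.2, 0.2]
width: 57.1
t 16.35 pos [ 505.37 -339.16  143.8 ] shift [-2.4  1.7 60.8] rot [-0. -0.  0.] | alt [ 0.   -0.   -3.14] q6 -0.6230661956160697
```

View pics/w3.png

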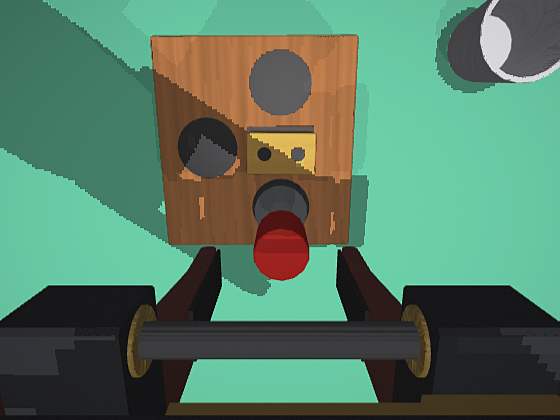

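The wrist view shows the bare marks at about (280,82) and (207,148), the die holes at (264,154) and (298,154), and the red grip centred between the fingers at (281,258). I'll grasp red, then compute the marks and die from this image.

```bash
python3 -m jog '{"delta_rot":[[0,0,0],[0,0,0],[0,0,0],[0,0,0],[0,0,0]],"translation":[[-1,1,20],[-1,1,42],[-1,1,57],[-1,1,61],[-1,1,61]],"hand":[0.3,0.3,0.3,0.3,0.3]}' && python3 -m jog '{"delta_rot":[[0,0,0],[0,0,0],[0,0,0],[0,0,0],[0,0,0]],"translation":[[0,0,0],[0,0,0],[0,0,0],[0,0,0],[0,0,0]],"hand":[-1,-1,-1,-1,-1]}' && python3 - <<'E'
from h import *
goto([515,205,158],0.012)
d=np.load("pics/w3.npz");im,K,T=d["im"],d["K"],d["T"]
print("marks y,b",cast([[280,82],[207,148]],10,K,T)[:,:2],"holes",cast([[264,154],[298,154]],50,K,T)[:,:2])
h=cv2.cvtColor(im,cv2.COLOR_RGB2HSV);H,S,V=[h[...,i].astype(int) for i in range(3)]
c=big((S<80),(240,40,320,122));e=cv2.fitEllipse(c);print(e,cast([e[0]],10,K,T)[0])
w=cast([[247,132],[314,132],[315,174],[248,173]],50,K,T);print("die top",w[:,:2].tolist(),rect(w))
w=cast([[151,36],[358,35],[349,244],[169,244]],10,K,T);print("board",rect(w))
E
```

```text
t: 16.9
ee_pos: [507.0, -340.7, 83.3]
orientation: [-2.207, -2.235, 0.0]
ft_force: [0.2, 0.5, 1.4]
width: 57.1
t: 17.4
ee_pos: [507.1, -341.3, 84.0]
orientation: [2.208, 2.234, 0.0]
ft_force: [-0.6, 0.4, 5.5]
width: 31.4
t 17.4 pos [ 507.15 -341.33   84.01] shift [546.2  14.4 -74.3] rot [ 0.  0. -0.] | alt [ 0.   -0.    3.14] q6 -0.6237656307150029
marks y,b [[ 505.47 -240.55]
 [ 446.02 -292.41]] holes [[ 494.6  -292.76]
 [ 518.91 -292.47]]
((279.8891296386719, 82.06867980957031), (61.28923797607422, 64.82720947265625), 179.42578125) [ 505.38 -240.6    10.  ]
die top [[482.6164017890667, -277.56003578764256], [529.7691907958962, -277.00193257107856], [531.6232354487815, -306.70569969445717], [483.008613024691, -306.56118030336546]] ((507.11981201171875, -292.13287353515625), (48.65845489501953, 29.723628997802734), 0.6781275272369385)
board ((487.5267639160156, -291.47491455078125), (159.34393310546875, 168.5692138671875), 0.7168404459953308)
```

```bash
python3 -m jog '{"delta_rot":[[0,0,0],[0,0,0],[0,0,0],[0,0,0],[0,0,0]],"translation":[[0,0,-15],[0,0,-45],[0,0,-70],[10,0,-80],[35,0,-80]],"hand":[-1,-1,-1,-1,-1]}' && python3 -m jog '{"delta_rot":[[0,0,0],[0,0,0],[0,0,0],[0,0,0],[0,0,0]],"translation":[[36,2,0],[78,3,0],[122,4,0],[167,4,0],[212,4,0]],"hand":[-1,-1,-1,-1,-1]}' && python3 -m jog '{"delta_rot":[[0,0,0],[0,0,0],[0,0,0],[0,0,0],[0,0,0]],"translation":[[45,1,0],[90,2,0],[135,3,0],[177,4,0],[215,5,0]],"hand":[-1,-1,-1,-1,-1]}' && python3 -m jog '{"delta_rot":[[0,0,0],[0,0,0],[0,0,0],[0,0,0],[0,0,0]],"translation":[[35,4,0],[60,5,5],[78,5,25],[84,5,45],[84,5,65]],"hand":[-1,-1,-1,-1,-1]}' && python3 -m jog '{"delta_rot":[[0,0,0],[0,0,0],[0,0,0],[0,0,0],[0,0,0]],"translation":[[0,0,13],[0,0,18],[0,0,19],[0,0,20.4],[0,0,20.4]],"hand":[-1,-1,-1,-1,-1]}' && python3 -m jog '{"delta_rot":[[0,0,0],[0,0,0],[0,0,0]],"translation":[[0,0,0.4],[0,0,0.8],[0,0,0.8]],"hand":[-1,-1,-1]}'
```

```text
t: 17.9
ee_pos: [507.5, -307.2, 165.6]
orientation: [2.207, 2.23, 0.001]
ft_force: [0.6, 0.8, -2.7]
width: 31.8
t: 18.4
ee_pos: [506.8, -91.8, 163.2]
orientation: [-2.208, -2.234, 0.001]
ft_force: [0.5, -0.6, -2.7]
width: 31.4
t: 18.9
ee_pos: [509.1, 123.3, 163.2]
orientation: [-2.207, -2.235, 0.001]
ft_force: [0.7, 0.1, -2.6]
width: 31.5
t: 19.4
ee_pos: [513.3, 206.5, 97.6]
orientation: [-2.206, -2.236, 0.001]
ft_force: [0.3, 0.4, -2.9]
width: 32.3
t: 19.9
ee_pos: [514.9, 205.0, 78.7]
orientation: [2.208, 2.234, 0.002]
ft_force: [0.4, -0.4, -1.7]
width: 31.5
t: 20.2
ee_pos: [514.9, 205.1, 78.0]
orientation: [2.208, 2.234, 0.002]
ft_force: [-1.8, -0.8, 3.7]
width: 31.6
```

```bash
python3 -m jog '{"delta_rot":[[0,0,0],[0,0,0],[0,0,0],[0,0,0],[0,0,0]],"translation":[[0,0,0],[0,0,0],[0,0,0],[0,0,-10],[0,0,-40]],"hand":[0.3,0.3,0.3,0.3,0.3]}' && python3 -m jog '{"delta_rot":[[0,0,0],[0,0,0],[0,0,0],[0,0,0],[0,0,0]],"translation":[[0,0,-35],[-15,0,-55],[-50,-1,-60],[-95,-2,-60],[-140,-3,-60]],"hand":[0.3,0.3,0.77,0.77,0.77]}' && python3 -m jog '{"delta_rot":[[0,0,0],[0,0,0],[0,0,0],[0,0,0],[0,0,0]],"translation":[[-45,-1,0],[-90,-2,0],[-135,-3,0],[-178,-5,0],[-217,-6,0]],"hand":[0.77,0.77,0.77,0.77,0.77]}' && python3 -c "
from h import *
goto([507,-292,23],0.014)"
```

```text
t: 20.7
ee_pos: [512.6, 204.3, 115.9]
orientation: [-2.207, -2.233, 0.007]
ft_force: [0.1, -0.4, 1.4]
width: 56.8
t: 21.2
ee_pos: [513.3, 64.0, 178.4]
orientation: [2.206, 2.236, 0.002]
ft_force: [0.6, -0.2, -0.8]
width: 76.4
t: 21.7
ee_pos: [509.4, -154.1, 178.1]
orientation: [2.208, 2.234, 0.001]
ft_force: [0.6, 0.1, -0.3]
width: 77.7
t 21.7 pos [ 509.44 -154.12  178.05] shift [-137.8   -4.1  155.1] rot [ 0.  0. -0.] | alt [ 0.   -0.    3.14] q6 -0.32752079515171656
```

```bash
python3 -m jog '{"delta_rot":[[0,0,0],[0,0,0],[0,0,0],[0,0,0],[0,0,0]],"translation":[[-40,-1,10],[-80,-3,35],[-118,-4,65],[-134,-4,85],[-134,-4,100]],"hand":[0.77,0.77,0.77,0.77,0.77]}' && python3 - <<'E'
from h import *
K,T=cal("wrist");im=optics.get_image("wrist");cv2.imwrite("pics/w4.png",im[:,:,::-1]);np.savez("pics/w4.npz",im=im,K=K,T=T)
goto([507,-292,23],0.014)
h=cv2.cvtColor(im,cv2.COLOR_RGB2HSV);H,S,V=[h[...,i].astype(int) for i in range(3)]
c=big((H>18)&(H<32)&(S>80)&(V>110),(180,120,390,300));print(cv2.boundingRect(c),rect(cast(c,50,K,T)))
E
```

```text
t: 22.2
ee_pos: [507.0, -288.1, 76.4]
orientation: [2.211, 2.231, -0.0]
ft_force: [0.4, 0.3, 0.5]
width: 77.5
t 22.25 pos [ 505.72 -285.98   74.38] shift [-6.1  1.4 51.4] rot [-0. -0. -0.] | alt [-0.    0.01  3.14] q6 -0.545297844656323
(234, 231, 87, 49) ((506.5695495605469, -291.98944091796875), (29.159423828125, 49.34295654296875), 89.58584594726562)
```

View pics/w4.png

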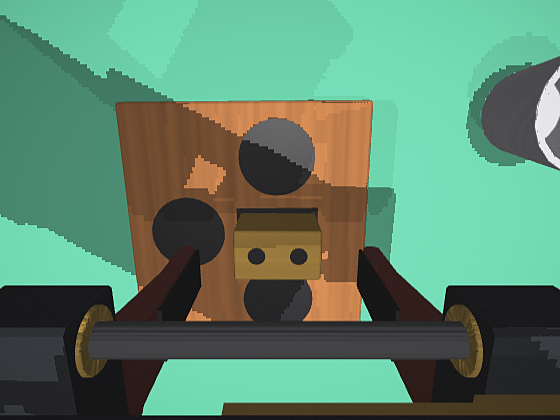

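The die is centred between the open fingers, its holes at (257,256) and (299,256), and it measures (506.6, -292). I'll go down to it.

```bash
python3 -m jog '{"delta_rot":[[0,0,0],[0,0,0],[0,0,0]],"translation":[[-2,0,8],[-4,0,15],[-4,0,15]],"hand":[0.77,0.77,0.77]}'; python3 -c "
from h import *
goto([506.7,-292,23],0.01)"
```

```text
t: 22.55
ee_pos: [507.5, -289.3, 62.2]
orientation: [-2.207, -2.236, 0.0]
ft_force: [-0.4, 0.5, 0.2]
width: 77.3
t 22.55 pos [ 507.51 -289.3    62.18] shift [-2.7 -0.8 39.2] rot [-0. -0.  0.] | alt [ 0.   -0.   -3.14] q6 -0.5516767702939492
```

```bash
python3 -m jog '{"delta_rot":[[0,0,0],[0,0,0],[0,0,0],[0,0,0]],"translation":[[-1.5,0,16],[-2,0,31],[-2,0,38.5],[-2,0,38.5]],"hand":[0.77,0.77,0.77,0.77]}' && python3 -m jog '{"delta_rot":[[0,0,0],[0,0,0],[0,0,0],[0,0,0],[0,0,0]],"translation":[[0,0,0],[0,0,0],[0,0,0],[0,0,0],[0,0,0]],"hand":[-1,-1,-1,-1,-1]}' && python3 -m jog '{"delta_rot":[[0,0,0],[0,0,0],[0,0,0],[0,0,0],[0,0,0]],"translation":[[0,0,-1],[0,0,-10],[0,0,-30],[0,0,-50],[0,0,-50]],"hand":[-1,-1,-1,-1,-1]}' && python3 -c "
from h import *
goto([580.2,10.1,73],np.radians(-27.7))"
```

```text
t: 22.95
ee_pos: [506.3, -291.4, 22.0]
orientation: [-2.206, -2.233, 0.001]
ft_force: [0.1, 0.6, -1.0]
width: 77.4
t: 23.45
ee_pos: [507.3, -292.2, 24.1]
orientation: [2.208, 2.235, -0.0]
ft_force: [-1.4, 1.0, 3.3]
width: 49.8
t: 23.95
ee_pos: [509.0, -293.0, 76.3]
orientation: [2.205, 2.231, 0.002]
ft_force: [0.6, 0.2, -3.9]
width: 49.6
t 23.95 pos [ 509.02 -293.     76.31] shift [302.2  74.8   2.9] rot [0.01 0.   0.49] | alt [-0.    0.01 -2.65] q6 -0.5546622716873985
```

```bash
python3 -m jog '{"delta_rot":[[0,0,0],[0,0,0.07],[0,0,0.18],[0,0,0.29],[0,0,0.4]],"translation":[[20,4,0],[60,15,0],[105,26,0],[150,37,0],[195,49,0]],"hand":[-1,-1,-1,-1,-1]}' && python3 -c "
from h import *
goto([580.2,10.1,73],np.radians(-27.7))"
```

```text
t: 24.45
ee_pos: [553.6, -94.8, 73.0]
orientation: [-2.612, -1.744, 0.001]
ft_force: [0.6, -0.5, -3.9]
width: 49.7
t 24.45 pos [553.58 -94.8   72.97] shift [107.1 -15.6  -0. ] rot [-0.    0.    0.09] | alt [-0.   -0.   -3.05] q6 0.20228588579825355
```

```bash
python3 -m jog '{"delta_rot":[[0,0,0.03],[0,0,0.06],[0,0,0.09],[0,0,0.09],[0,0,0.09]],"translation":[[40,-6,0],[75,-11,0],[100,-15,0],[106,-15.5,0],[106,-15.5,0]],"hand":[-1,-1,-1,-1,-1]}' && python3 - <<'E'
from h import *
goto([580.2,10.1,73],np.radians(-27.7))
K,T=cal("wrist");im=optics.get_image("wrist");cv2.imwrite("pics/w5.png",im[:,:,::-1]);np.savez("pics/w5.npz",im=im,K=K,T=T)
E
```

```text
t: 24.95
ee_pos: [579.5, 8.2, 73.1]
orientation: [-2.682, -1.635, 0.001]
ft_force: [-0.6, 0.2, -3.7]
width: 50.0
t 24.95 pos [579.49   8.22  73.08] shift [ 2.  -0.2  0.1] rot [-0.    0.    0.01] | alt [-0.   -0.   -3.13] q6 0.46941395979144146
```

View pics/w5.png

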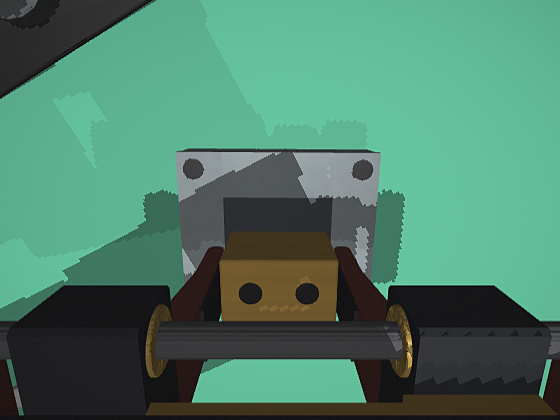

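The die is held level over the bolster. The far bolster holes at (194,170) and (362,170) and the far pocket rim from (224,198) to (331,198) give a last alignment check.

```bash
python3 - <<'E'
from h import *
d=np.load("pics/w5.npz");K,T=d["K"],d["T"]
for n,p,o in (("holes",[[194,170],[362,170]],40),("rim",[[224,198],[331,198]],23),("edge",[[177,152],[379,152]],50)):
    w=cast(p,26,K,T)[:,:2];v=w[1]-w[0];L=np.linalg.norm(v);v/=L
    n2=np.array([v[1],-v[0]]);print(n,L,np.degrees(np.arctan2(*v[::-1])),w.mean(0)+o*n2)
goto([580.2,10.1,34],np.radians(-27.7))
E
```

```text
holes 99.36168586227014 -27.2765994171741 [580.12   9.92]
rim 64.63237647295784 -27.27575535116678 [579.86  10.09]
edge 117.88948819941389 -27.277123679301194 [580.37  10.39]
t 25.0 pos [579.26   7.32  73.16] shift [ 2.9 -0.4 39.2] rot [-0.    0.    0.01] | alt [-0.   -0.   -3.13] q6 0.4691857780465765
```

```bash
python3 -m jog '{"delta_rot":[[0,0,0],[0,0,0],[0,0,0],[0,0,0],[0,0,0]],"translation":[[2.4,-0.2,5],[2.4,-0.2,18],[2.4,-0.2,30],[2.4,-0.2,36],[2.4,-0.2,38]],"hand":[-1,-1,-1,-1,-1]}' && python3 -m jog '{"delta_rot":[[0,0,0],[0,0,0],[0,0,0]],"translation":[[0,0,0.5],[0,0,1],[0,0,1]],"hand":[-1,-1,-1]}'
```

```text
t: 25.5
ee_pos: [579.7, 9.3, 34.2]
orientation: [-2.684, -1.631, 0.003]
ft_force: [-0.3, 0.1, -2.8]
width: 49.7
t: 25.8
ee_pos: [581.0, 9.7, 35.0]
orientation: [2.684, 1.632, 0.001]
ft_force: [-0.2, 0.2, -4.3]
width: 49.9
```

```bash
python3 -m jog '{"delta_rot":[[0,0,0],[0,0,0],[0,0,0]],"translation":[[0,0,0.5],[0,0,0.9],[0,0,0.9]],"hand":[-1,-1,-1]}'; python3 -m jog '{"delta_rot":[[0,0,0],[0,0,0],[0,0,0]],"translation":[[0,0,0.4],[0,0,0.8],[0,0,0.8]],"hand":[-1,-1,-1]}'
```

```text
t: 26.1
ee_pos: [581.0, 9.8, 34.2]
orientation: [2.684, 1.632, 0.001]
ft_force: [-0.2, 0.6, -0.1]
width: 50.0
t: 26.4
ee_pos: [581.0, 9.7, 34.1]
orientation: [2.684, 1.632, 0.001]
ft_force: [-1.5, 0.0, 9.8]
width: 50.0
```

```bash
python3 -m jog '{"delta_rot":[[0,0,0],[0,0,0],[0,0,0],[0,0,0],[0,0,0]],"translation":[[0,0,-0.5],[0,0,-0.5],[0,0,-1],[0,0,-15],[0,0,-45]],"hand":[0.77,0.77,0.77,0.77,0.77]}' && python3 -m jog '{"delta_rot":[[0,0,0],[0,0,0],[0,0,0],[0,0,0],[0,0,0]],"translation":[[0,0,-45],[0,0,-80],[0,0,-100],[0,0,-100],[0,0,-100]],"hand":[0.77,0.77,0.77,0.3,0.3]}' && python3 - <<'E'
from h import *
K,T=cal("wrist");im=optics.get_image("wrist");cv2.imwrite("pics/w6.png",im[:,:,::-1]);np.savez("pics/w6.npz",im=im,K=K,T=T)
goto([514.9,205.1,145],0.0117)
E
```

```text
t: 26.9
ee_pos: [579.0, 9.7, 77.2]
orientation: [-2.682, -1.631, 0.006]
ft_force: [1.0, -1.2, -0.3]
width: 77.5
t: 27.4
ee_pos: [580.7, 9.7, 178.5]
orientation: [2.684, 1.632, 0.001]
ft_force: [0.6, -0.7, 0.0]
width: 65.1
t 27.45 pos [580.02   9.69 177.46] shift [ 143.6 -147.7   32.5] rot [-0.    0.   -0.49] | alt [0.   0.   2.65] q6 0.47425226334457304
```

View pics/w6.png

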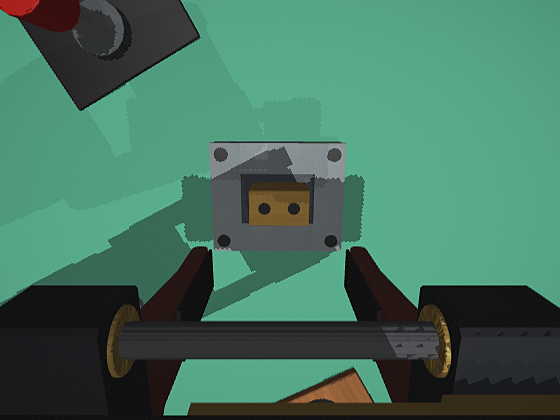

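The die sits flat in the pocket, top centred at (278,208) with even gaps to the rim from (241,174) to (314,224). Now the stands go back, red first.

```bash
python3 -m jog '{"delta_rot":[[0,0,-0.08],[0,0,-0.18],[0,0,-0.3],[0,0,-0.4],[0,0,-0.49]],"translation":[[20,-20,0],[50,-51,0],[85,-87,0],[115,-118,0],[136,-139,0]],"hand":[0.3,0.3,0.3,0.3,0.3]}' && python3 -m jog '{"delta_rot":[[0,0,0],[0,0,0],[0,0,0]],"translation":[[4,-7,10],[4,-7,30],[4,-7,30]],"hand":[0.3,0.3,0.3]}' && python3 -c "
from h import *
goto([514.9,205.1,78],0.0117)"
```

```text
t: 27.95
ee_pos: [517.6, 196.2, 176.2]
orientation: [-2.201, -2.239, 0.005]
ft_force: [0.6, -0.3, 0.1]
width: 57.0
t: 28.25
ee_pos: [510.0, 197.0, 144.5]
orientation: [-2.207, -2.232, 0.01]
ft_force: [1.0, -0.5, -0.3]
width: 56.8
t 28.25 pos [510.04 197.05 144.45] shift [ 8.2  5.4 66.4] rot [-0.01  0.   -0.  ] | alt [0.   0.01 3.14] q6 0.3361933993050527
```

```bash
python3 -m jog '{"delta_rot":[[0,0,0],[0,0,0],[0,0,0],[0,0,0]],"translation":[[4,2.5,0],[7,4,0],[7,4,10],[7,4,10]],"hand":[0.3,0.3,0.3,0.3]}' && python3 -c "
from h import *
goto([514.9,205.1,78],0.0117);print(R.from_rotvec(get_obs()['orientation']).as_matrix()[:,1])"
```

```text
t: 28.65
ee_pos: [516.4, 204.9, 137.2]
orientation: [-2.208, -2.234, 0.002]
ft_force: [-1.1, -0.2, -0.1]
width: 57.1
t 28.65 pos [516.37 204.94 137.16] shift [ 0.2 -1.4 59.2] rot [-0.  0. -0.] | alt [0.   0.   3.14] q6 0.3449755972714906
[ 1.    0.01 -0.  ]
```

```bash
python3 -m jog '{"delta_rot":[[0,0,0],[0,0,0],[0,0,0],[0,0,0],[0,0,0]],"translation":[[0,-1,18],[0,-1.4,38],[0,-1.4,53],[0,-1.4,59],[0,-1.4,59]],"hand":[0.3,0.3,0.3,0.3,0.3]}' && python3 -m jog '{"delta_rot":[[0,0,0],[0,0,0],[0,0,0],[0,0,0],[0,0,0]],"translation":[[0,0,0],[0,0,0],[0,0,0],[0,0,0],[0,0,0]],"hand":[-1,-1,-1,-1,-1]}' && python3 -c "
from h import *
goto([507.1,-341.3,84],0.0117)"
```

```text
t: 29.15
ee_pos: [514.8, 205.1, 78.2]
orientation: [-2.208, -2.234, 0.002]
ft_force: [0.0, 0.1, -0.2]
width: 57.2
t: 29.65
ee_pos: [515.5, 205.5, 79.5]
orientation: [2.208, 2.235, 0.001]
ft_force: [-0.9, -0.2, 3.7]
width: 31.9
t 29.65 pos [515.54 205.48  79.54] shift [-546.6  -15.    -4.6] rot [ 0. -0.  0.] | alt [ 0.    0.   -3.14] q6 0.34574257051453733
```

```bash
python3 -m jog '{"delta_rot":[[0,0,0],[0,0,0],[0,0,0],[0,0,0],[0,0,0]],"translation":[[0,0,-15],[0,0,-38],[-5,0,-60],[-25,0,-65],[-55,-1,-65]],"hand":[-1,-1,-1,-1,-1]}' && python3 -m jog '{"delta_rot":[[0,0,0],[0,0,0],[0,0,0],[0,0,0],[0,0,0]],"translation":[[-36,-1,0],[-78,-2,0],[-122,-3,0],[-167,-4,0],[-212,-5,0]],"hand":[-1,-1,-1,-1,-1]}' && python3 -m jog '{"delta_rot":[[0,0,0],[0,0,0],[0,0,0],[0,0,0],[0,0,0]],"translation":[[-45,-1,0],[-90,-3,0],[-135,-4,0],[-175,-5,0],[-205,-6,0]],"hand":[-1,-1,-1,-1,-1]}' && python3 -m jog '{"delta_rot":[[0,0,0],[0,0,0],[0,0,0],[0,0,0],[0,0,0]],"translation":[[-30,0,0],[-55,-1,5],[-70,-2,15],[-74.5,-2.5,35],[-74.5,-2.5,46]],"hand":[-1,-1,-1,-1,-1]}' && python3 -m jog '{"delta_rot":[[0,0,0],[0,0,0],[0,0,0]],"translation":[[0,0,4],[0,0,6],[0,0,6]],"hand":[-1,-1,-1]}' && python3 -c "
from h import *
goto([507.1,-341.3,84],0.0117)"
```

```text
t: 30.15
ee_pos: [516.0, 150.9, 146.2]
orientation: [2.205, 2.236, 0.005]
ft_force: [0.3, -0.5, -3.3]
width: 31.6
t: 30.65
ee_pos: [512.2, -63.4, 144.9]
orientation: [2.207, 2.235, 0.0]
ft_force: [0.8, 0.8, -2.7]
width: 31.8
t: 31.15
ee_pos: [508.6, -269.3, 144.9]
orientation: [2.209, 2.233, -0.0]
ft_force: [-0.1, -0.2, -2.3]
width: 31.7
t: 31.65
ee_pos: [506.3, -341.1, 96.6]
orientation: [-2.208, -2.232, 0.0]
ft_force: [0.1, 0.3, -3.1]
width: 31.8
t: 31.95
ee_pos: [507.7, -340.7, 92.2]
orientation: [-2.207, -2.236, -0.0]
ft_force: [-0.5, -0.1, -2.9]
width: 31.7
t 31.95 pos [ 507.65 -340.74   92.21] shift [-0.6 -0.6  8.2] rot [ 0. -0.  0.] | alt [ 0.    0.   -3.14] q6 -0.6235036892549052
```

```bash
python3 -m jog '{"delta_rot":[[0,0,0],[0,0,0],[0,0,0],[0,0,0],[0,0,0]],"translation":[[-0.6,-0.6,3],[-0.6,-0.6,5],[-0.6,-0.6,6],[-0.6,-0.6,6.5],[-0.6,-0.6,6.5]],"hand":[-1,-1,-1,-1,-1]}' && python3 -m jog '{"delta_rot":[[0,0,0],[0,0,0],[0,0,0]],"translation":[[0,0,0.4],[0,0,0.8],[0,0,0.8]],"hand":[-1,-1,-1]}'
```

```text
t: 32.45
ee_pos: [506.8, -341.9, 85.6]
orientation: [2.208, 2.235, 0.0]
ft_force: [-0.5, 0.7, -3.1]
width: 32.0
t: 32.75
ee_pos: [506.9, -342.1, 85.6]
orientation: [2.208, 2.234, -0.0]
ft_force: [-2.9, 1.4, 5.2]
width: 31.4
```

```bash
python3 -m jog '{"delta_rot":[[0,0,0],[0,0,0],[0,0,0]],"translation":[[0,0,0.3],[0,0,0.7],[0,0,0.7]],"hand":[-1,-1,-1]}'
```

```text
t: 33.05
ee_pos: [506.9, -342.2, 85.6]
orientation: [2.208, 2.234, -0.0]
ft_force: [-3.7, 2.0, 11.1]
width: 31.6
```

```bash
python3 -m jog '{"delta_rot":[[0,0,0],[0,0,0],[0,0,0],[0,0,0],[0,0,0]],"translation":[[0,0,-0.7],[0,0,-0.7],[0,0,-0.7],[0,0,-10],[0,0,-40]],"hand":[0.3,0.3,0.3,0.3,0.3]}' && python3 -m jog '{"delta_rot":[[0,0,0],[0,0,0],[0,0,0],[0,0,0],[0,0,0]],"translation":[[0,0,-35],[15,0,-50],[50,1,-50],[95,2,-50],[140,3,-50]],"hand":[0.3,0.3,0.3,0.3,0.3]}' && python3 -m jog '{"delta_rot":[[0,0,0],[0,0,0],[0,0,0],[0,0,0],[0,0,0]],"translation":[[45,1,0],[90,2,0],[135,4,0],[180,5,0],[225,6,0]],"hand":[0.3,0.3,0.3,0.3,0.3]}' && python3 -m jog '{"delta_rot":[[0,0,0],[0,0,0],[0,0,0],[0,0,0],[0,0,0]],"translation":[[45,1,0],[90,2,0],[135,4,0],[175,5,0],[210,6,0]],"hand":[0.3,0.3,0.3,0.3,0.3]}' && python3 -m jog '{"delta_rot":[[0,0,0],[0,0,0],[0,0,0],[0,0,0],[0,0,0]],"translation":[[28,0,0],[43,0,0],[48,0,20],[48,0,35],[48,0,35]],"hand":[0.3,0.3,0.3,0.3,0.3]}' && python3 -c "
from h import *
goto([514.8,280.2,78],0.0117)"
```

```text
t: 33.55
ee_pos: [505.1, -340.7, 122.2]
orientation: [-2.204, -2.231, 0.001]
ft_force: [-0.4, 0.7, -0.4]
width: 56.9
t: 34.05
ee_pos: [508.1, -200.9, 174.9]
orientation: [2.209, 2.232, 0.001]
ft_force: [0.1, 0.4, 0.3]
width: 57.7
t: 34.55
ee_pos: [511.4, 25.0, 174.7]
orientation: [2.208, 2.234, 0.001]
ft_force: [0.6, -0.3, 0.4]
width: 57.4
t: 35.05
ee_pos: [514.8, 235.5, 174.7]
orientation: [2.207, 2.236, 0.001]
ft_force: [0.1, 0.0, 0.0]
width: 56.9
t: 35.55
ee_pos: [512.7, 279.8, 136.9]
orientation: [-2.207, -2.234, 0.007]
ft_force: [0.3, -0.8, -0.7]
width: 57.1
t 35.55 pos [512.73 279.81 136.86] shift [ 0.5  2.3 58.8] rot [-0.  0.  0.] | alt [-0.   -0.01 -3.14] q6 0.46766418278447663
```

```bash
python3 -m jog '{"delta_rot":[[0,0,0],[0,0,0],[0,0,0],[0,0,0],[0,0,0]],"translation":[[0,0,18],[0,0,38],[0,0,53],[0,0,59],[0,0,59]],"hand":[0.3,0.3,0.3,0.3,0.3]}' && python3 -m jog '{"delta_rot":[[0,0,0],[0,0,0],[0,0,0],[0,0,0],[0,0,0]],"translation":[[0,0,0],[0,0,0],[0,0,0],[0,0,0],[0,0,0]],"hand":[-1,-1,-1,-1,-1]}' && python3 -c "
from h import *
goto([446.5,-292.1,84],0.0117)"
```

```text
t: 36.05
ee_pos: [514.0, 280.6, 79.4]
orientation: [-2.208, -2.234, 0.002]
ft_force: [-0.4, 0.2, -0.9]
width: 57.0
t: 36.55
ee_pos: [514.5, 281.4, 80.6]
orientation: [2.208, 2.235, 0.001]
ft_force: [-1.3, -1.1, 3.4]
width: 31.6
t 36.55 pos [514.52 281.44  80.63] shift [-572.7  -74.9   -3.7] rot [ 0. -0.  0.] | alt [ 0.    0.   -3.14] q6 0.46808894023461645
```

```bash
python3 -m jog '{"delta_rot":[[0,0,0],[0,0,0],[0,0,0],[0,0,0],[0,0,0]],"translation":[[0,0,-15],[0,0,-38],[-5,0,-60],[-25,-3,-65],[-55,-7,-65]],"hand":[-1,-1,-1,-1,-1]}' && python3 -m jog '{"delta_rot":[[0,0,0],[0,0,0],[0,0,0],[0,0,0],[0,0,0]],"translation":[[-36,-5,0],[-78,-10,0],[-122,-16,0],[-167,-22,0],[-212,-28,0]],"hand":[-1,-1,-1,-1,-1]}' && python3 -m jog '{"delta_rot":[[0,0,0],[0,0,0],[0,0,0],[0,0,0],[0,0,0]],"translation":[[-45,-6,0],[-90,-12,0],[-135,-18,0],[-177,-24,0],[-215,-29,0]],"hand":[-1,-1,-1,-1,-1]}' && python3 -m jog '{"delta_rot":[[0,0,0],[0,0,0],[0,0,0],[0,0,0],[0,0,0]],"translation":[[-35,-4,0],[-63,-8,5],[-82,-11,15],[-89.5,-11,35],[-89.5,-11,46]],"hand":[-1,-1,-1,-1,-1]}' && python3 -m jog '{"delta_rot":[[0,0,0],[0,0,0],[0,0,0]],"translation":[[0,0,4],[0,0,6],[0,0,6]],"hand":[-1,-1,-1]}' && python3 -c "
from h import *
goto([446.5,-290.9,84],0.0117)"
```

```text
t: 37.05
ee_pos: [508.3, 226.0, 146.3]
orientation: [2.205, 2.236, 0.004]
ft_force: [1.3, -0.7, -3.2]
width: 31.1
t: 37.55
ee_pos: [480.7, 11.4, 144.7]
orientation: [-2.207, -2.234, 0.002]
ft_force: [0.9, -0.0, -3.1]
width: 31.3
t: 38.05
ee_pos: [453.9, -203.7, 144.8]
orientation: [-2.208, -2.233, 0.001]
ft_force: [1.0, 0.0, -3.6]
width: 31.8
t: 38.55
ee_pos: [444.2, -291.9, 97.6]
orientation: [-2.209, -2.231, 0.001]
ft_force: [-0.7, 0.3, -3.7]
width: 31.7
t: 38.85
ee_pos: [446.2, -290.6, 93.2]
orientation: [-2.207, -2.236, 0.0]
ft_force: [-0.1, 0.4, -3.9]
width: 31.3
t 38.85 pos [ 446.16 -290.58   93.18] shift [-0.3  0.3  9.2] rot [-0. -0.  0.] | alt [ 0.   -0.   -3.14] q6 -0.6124641345528001
```

```bash
python3 -m jog '{"delta_rot":[[0,0,0],[0,0,0],[0,0,0],[0,0,0]],"translation":[[0,0.3,3],[0,0.3,5],[0,0.3,6],[0,0.3,6]],"hand":[-1,-1,-1,-1]}' && python3 -m jog '{"delta_rot":[[0,0,0],[0,0,0],[0,0,0]],"translation":[[0,0,0.4],[0,0,0.8],[0,0,0.8]],"hand":[-1,-1,-1]}'; python3 -m jog '{"delta_rot":[[0,0,0],[0,0,0],[0,0,0]],"translation":[[0,0,0.4],[0,0,0.8],[0,0,0.8]],"hand":[-1,-1,-1]}'
```

```text
t: 39.25
ee_pos: [446.5, -291.0, 87.0]
orientation: [-2.208, -2.235, 0.0]
ft_force: [-0.9, -0.4, -2.8]
width: 31.3
t: 39.55
ee_pos: [446.6, -291.2, 86.6]
orientation: [2.208, 2.235, 0.0]
ft_force: [-1.9, 0.7, 2.5]
width: 31.7
t: 39.85
ee_pos: [446.7, -291.3, 86.6]
orientation: [2.208, 2.234, 0.0]
ft_force: [-3.4, 1.3, 11.5]
width: 31.5
```

Blue is down on its mark. Now release and fetch yellow, parked at (514.3, 355.9).

```bash
python3 -m jog '{"delta_rot":[[0,0,0],[0,0,0],[0,0,0],[0,0,0],[0,0,0]],"translation":[[0,0,-0.7],[0,0,-0.7],[0,0,-0.7],[0,0,-10],[0,0,-40]],"hand":[0.3,0.3,0.3,0.3,0.3]}' && python3 -m jog '{"delta_rot":[[0,0,0],[0,0,0],[0,0,0],[0,0,0],[0,0,0]],"translation":[[0,0,-35],[15,2,-50],[50,6,-50],[95,11,-50],[140,16,-50]],"hand":[0.3,0.3,0.3,0.3,0.3]}' && python3 -m jog '{"delta_rot":[[0,0,0],[0,0,0],[0,0,0],[0,0,0],[0,0,0]],"translation":[[45,5,0],[90,10,0],[135,15,0],[180,20,0],[225,26,0]],"hand":[0.3,0.3,0.3,0.3,0.3]}' && python3 -m jog '{"delta_rot":[[0,0,0],[0,0,0],[0,0,0],[0,0,0],[0,0,0]],"translation":[[45,6,0],[90,12,0],[135,18,0],[175,23,0],[210,28,0]],"hand":[0.3,0.3,0.3,0.3,0.3]}' && python3 -m jog '{"delta_rot":[[0,0,0],[0,0,0],[0,0,0],[0,0,0],[0,0,0]],"translation":[[33,3,0],[60,5,0],[70,6,20],[72,6,35],[72,6,35]],"hand":[0.3,0.3,0.3,0.3,0.3]}' && python3 -c "
from h import *
goto([514.3,355.9,78],0.0117)"
```

```text
t: 40.35
ee_pos: [444.8, -290.1, 123.9]
orientation: [-2.204, -2.231, 0.001]
ft_force: [0.2, -0.4, -0.7]
width: 57.2
t: 40.85
ee_pos: [460.9, -149.9, 176.3]
orientation: [2.209, 2.232, 0.001]
ft_force: [0.4, -0.7, 0.5]
width: 56.9
t: 41.35
ee_pos: [484.1, 76.2, 176.1]
orientation: [2.208, 2.234, 0.001]
ft_force: [1.0, -0.8, -0.7]
width: 57.0
t: 41.85
ee_pos: [509.5, 287.0, 176.0]
orientation: [2.207, 2.236, 0.001]
ft_force: [0.9, 0.7, -0.2]
width: 57.2
t: 42.35
ee_pos: [513.0, 355.7, 138.1]
orientation: [-2.207, -2.235, 0.007]
ft_force: [-0.6, -0.8, -0.2]
width: 57.1
t 42.35 pos [513.01 355.67 138.12] shift [ 0.4  1.5 60.1] rot [-0.  0.  0.] | alt [-0.   -0.01 -3.14] q6 0.5748231613275926
```

```bash
python3 -m jog '{"delta_rot":[[0,0,0],[0,0,0],[0,0,0],[0,0,0],[0,0,0]],"translation":[[-0.5,0,18],[-0.5,0,38],[-0.5,0,54],[-0.5,0,60],[-0.5,0,60]],"hand":[0.3,0.3,0.3,0.3,0.3]}' && python3 -m jog '{"delta_rot":[[0,0,0],[0,0,0],[0,0,0],[0,0,0],[0,0,0]],"translation":[[0,0,0],[0,0,0],[0,0,0],[0,0,0],[0,0,0]],"hand":[-1,-1,-1,-1,-1]}' && python3 -c "
from h import *
goto([505.6,-241.9,84],0.0117)"
```

```text
t: 42.85
ee_pos: [514.3, 355.5, 79.8]
orientation: [-2.208, -2.234, 0.003]
ft_force: [-0.6, -1.1, -0.1]
width: 56.9
t: 43.35
ee_pos: [514.9, 356.5, 81.0]
orientation: [2.208, 2.235, 0.001]
ft_force: [-0.4, -1.0, 4.2]
width: 31.8
t 43.35 pos [514.94 356.5   81.03] shift [-598.2  -16.6   -3.3] rot [ 0. -0.  0.] | alt [ 0.    0.   -3.14] q6 0.5743951335116897
```

```bash
python3 -m jog '{"delta_rot":[[0,0,0],[0,0,0],[0,0,0],[0,0,0],[0,0,0]],"translation":[[0,0,-15],[0,0,-38],[-5,0,-60],[-25,0,-65],[-55,-1,-65]],"hand":[-1,-1,-1,-1,-1]}' && python3 -m jog '{"delta_rot":[[0,0,0],[0,0,0],[0,0,0],[0,0,0],[0,0,0]],"translation":[[-36,-1,0],[-78,-2,0],[-122,-3,0],[-167,-4,0],[-212,-5,0]],"hand":[-1,-1,-1,-1,-1]}' && python3 -m jog '{"delta_rot":[[0,0,0],[0,0,0],[0,0,0],[0,0,0],[0,0,0]],"translation":[[-45,-1,0],[-90,-3,0],[-135,-4,0],[-180,-5,0],[-225,-6,0]],"hand":[-1,-1,-1,-1,-1]}' && python3 -m jog '{"delta_rot":[[0,0,0],[0,0,0],[0,0,0],[0,0,0],[0,0,0]],"translation":[[-38,-1,0],[-72,-2,5],[-95,-3,15],[-105.5,-4,35],[-105.5,-4,46]],"hand":[-1,-1,-1,-1,-1]}' && python3 -m jog '{"delta_rot":[[0,0,0],[0,0,0],[0,0,0]],"translation":[[0,0,4],[0,0,6],[0,0,6]],"hand":[-1,-1,-1]}' && python3 -c "
from h import *
goto([505.6,-241.3,84],0.0117)"
```

```text
t: 43.85
ee_pos: [514.9, 301.1, 146.7]
orientation: [2.205, 2.236, 0.004]
ft_force: [0.5, -0.9, -2.7]
width: 31.7
t: 44.35
ee_pos: [510.4, 86.5, 145.1]
orientation: [-2.208, -2.234, 0.002]
ft_force: [1.4, -1.0, -3.1]
width: 31.6
t: 44.85
ee_pos: [506.8, -138.3, 145.1]
orientation: [-2.208, -2.234, 0.001]
ft_force: [0.8, 1.3, -3.3]
width: 31.8
t: 45.35
ee_pos: [503.8, -242.9, 97.9]
orientation: [-2.21, -2.23, 0.002]
ft_force: [0.0, -0.0, -2.9]
width: 31.4
t: 45.65
ee_pos: [505.9, -240.7, 93.6]
orientation: [-2.207, -2.236, 0.0]
ft_force: [-0.6, 0.6, -2.8]
width: 31.6
t 45.65 pos [ 505.88 -240.72   93.59] shift [-0.6 -0.3  9.6] rot [-0. -0.  0.] | alt [ 0.   -0.   -3.14] q6 -0.47845960015396566
```

```bash
python3 -m jog '{"delta_rot":[[0,0,0],[0,0,0],[0,0,0],[0,0,0]],"translation":[[-0.4,-0.3,3],[-0.4,-0.3,5],[-0.4,-0.3,6],[-0.4,-0.3,6]],"hand":[-1,-1,-1,-1]}' && python3 -m jog '{"delta_rot":[[0,0,0],[0,0,0],[0,0,0]],"translation":[[0,0,0.4],[0,0,0.8],[0,0,0.8]],"hand":[-1,-1,-1]}'; python3 -m jog '{"delta_rot":[[0,0,0],[0,0,0],[0,0,0]],"translation":[[0,0,0.4],[0,0,0.7],[0,0,0.7]],"hand":[-1,-1,-1]}'
```

```text
t: 46.05
ee_pos: [505.6, -241.7, 87.4]
orientation: [-2.208, -2.235, 0.0]
ft_force: [-0.1, 0.2, -3.8]
width: 31.4
t: 46.35
ee_pos: [505.7, -241.9, 87.0]
orientation: [2.208, 2.234, 0.0]
ft_force: [-1.2, 0.1, 1.8]
width: 31.7
t: 46.65
ee_pos: [505.8, -242.0, 87.0]
orientation: [2.208, 2.234, 0.0]
ft_force: [-3.8, 1.2, 9.4]
width: 31.8
```

Release, retreat up and back to the left so the cameras see the board.

```bash
python3 -m jog '{"delta_rot":[[0,0,0],[0,0,0],[0,0,0],[0,0,0],[0,0,0]],"translation":[[0,0,-0.7],[0,0,-0.7],[0,0,-0.7],[0,0,-10],[0,0,-40]],"hand":[0.3,0.3,0.3,0.3,0.3]}' && python3 -m jog '{"delta_rot":[[0,0,0],[0,0,0],[0,0,0],[0,0,0],[0,0,0]],"translation":[[0,0,-45],[0,0,-90],[0,0,-130],[0,0,-165],[0,0,-190]],"hand":[0.3,0.3,0.3,0.3,0.3]}' && python3 -m jog '{"delta_rot":[[0,0,0],[0,0,0],[0,0,0],[0,0,0],[0,0,0]],"translation":[[0,0,0],[0,0,0],[0,0,0],[0,0,0],[0,0,0]],"hand":[0.3,0.3,0.3,0.3,0.3]}' && python3 - <<'E'
from h import *
K,T=cal("wrist");im=optics.get_image("wrist");np.savez("pics/w7.npz",im=im,K=K,T=T)
t=optics.get_image("side")
cv2.imwrite("pics/f1.png",np.hstack([im[60:300,150:450,::-1],cv2.resize(t[80:330,170:430,::-1],(250,240))]))
E
```

```text
t: 47.15
ee_pos: [503.8, -240.9, 124.3]
orientation: [-2.204, -2.231, 0.003]
ft_force: [-0.6, -0.3, 0.2]
width: 57.1
t: 47.65
ee_pos: [506.1, -242.0, 319.5]
orientation: [2.206, 2.232, 0.002]
ft_force: [0.1, -0.4, -1.0]
width: 57.3
t: 48.15
ee_pos: [505.1, -241.6, 314.7]
orientation: [-2.207, -2.233, 0.001]
ft_force: [-0.4, 0.5, 0.3]
width: 57.2
```

View pics/f1.png

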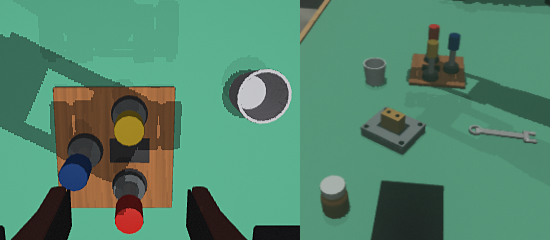

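All three stands are upright on their marks, the die is in the bolster, and the cup and jar are in place. One numeric check of the stand tops, then I'll hand in.

```bash
python3 - <<'E'
from h import *
d=np.load("pics/w7.npz");print(cast([[278.5,190.5],[223,233],[279,280]],122,d["K"],d["T"])[:,:2])
o=get_obs();print(o["t"],o["ft_force"],o["qvel"])
print(ctrl.close_job())
E
```

```text
[[ 505.02 -241.75]
 [ 447.14 -287.98]
 [ 506.7  -341.24]]
48.25 [0.42 0.86 0.15] [ 0. -0. -0. -0.  0. -0.]
the job is handed in; nothing more can be done
None
```

The job is done and handed in at about 48 s. I parked the three stands upright on the mat, set the die flat in the bolster pocket, then put red, blue and yellow back on the marks they came from.

- **Die:** the wrist picture after release shows it in the pocket with even gaps all round.
- **Stand positions:** each release came within about 1 mm of where I picked that stand up, by the measured gripper positions.
- **Final pictures:** the last wrist and side views show all stands upright on their marks, with the jar and cup still upright and unmoved.
- **Disagreement:** the final wrist check matched yellow and red within about 1 mm. For blue it read about 4 mm off in y (-288 against -292). I took blue's pixel by eye and it disagrees with the arm's reading, which had blue within 1 mm, so I did not correct it.
- **Forces:** the highest reading I saw was about 12 N.

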